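# Put the scraper and spatula away in the slotted block

### The arm

A 6-joint arm with a two-finger parallel gripper is mounted at the origin on the work surface. World frame = base frame: x ahead of the robot, y to its left, z up, the work surface at z = 0. Lengths are in m, angles in rad, forces in N, time in s.
With the tool pointing down it reaches from about 0.275 to 0.725 m from the base axis. Payload 5.6 kg.
Tool frame: the origin (TCP) lies on the centre line of the jaws, within the pads' length; the fingertips stand 8 mm ahead of it and the grasp point (between the pads) lies 11 mm behind it (r.tcp_to_tips is the distance from the TCP to the fingertips, in m); z points along the fingers, y is the direction in which the jaws open and shut (so a half turn about z gives the same grasp; the last joint's range is limited). The gripper opens to 85 mm and grips with 20 to 120 N. Pads are 22 mm wide; open, the fingers measure 114 mm over their backs; the gripper's body (76 mm by 85 mm) begins 54 mm behind the grasp point. The pads swing forward as they close: fully open they stand 13 mm farther back than shut.
Start: joints at [1.423, 0.255, 0.108, 0, -1.424, -0.285], TCP at [0.231, 0.499, 0.239] pointing down, gripper open.
Joint ranges: [-2.95, 2.95], [-1.21, 1.97], [-1.09, 1.5], [-2.87, 1.71], [-2.94, -0.07], [-3.05, 3.05]. Speed limits (rad/s): [2.57, 2.57, 3.14, 3.14, 3.14, 3.14].

### API

Orientations are given as a unit quaternion [w, x, y, z].
In Python, from plant import r, capture gives the robot as it stands.
- The arm moves only by the shell command python3 -m crank 'ROWS'. ROWS is JSON, a list of rows, each an object of numbers: "grip": the closure in counts, from 0 (fully open) to 255 (shut); "dx", "dy", "dz": the shift along the world's x, y, z in cm; "spin": the turn about the world's z in rad. A call has 1 to 10 rows; each row is the pose to reach, as a shift and turn from the pose measured when the call began; what a row does not reach only later rows make up. A row lasts 1/8 s, in which the tool goes at most 62.5 mm and 10.7 degrees, less where a joint would pass 70% of its speed; a pose out of reach is approached as far as the arm can. A call with a gripper value outside its range is refused whole. The fingers move at their own pace and stop on an object; the grip force is fixed at half the most. Time passes only in rows, so rows that repeat a pose let the fingers close. It gives the time, the measured TCP pose, the force and the opening at its end, in the units of the state.
- r.state(): the state, without advancing time (a new reading comes with each control period).
- capture(name): name is "side" or "top" or "wrist"; returns a dict with "color" (400x640x3 uint8, red, green, blue), "fx", "fy", "cx", "cy" (pixels), "rvec" (rotation vector, rad) and "tvec" (3), from world to camera coordinates, as OpenCV has them. Camera axes: x right, y down, z forward; pixel columns grow to the right and rows downward; lengths in m; the calibration is good to about 2 mm. A picture is of the moment at which its call begins. There is no depth.
- r.hand_in(): hands the job in, once; it reports no verdict.
The state is a dict: "t": time; "joint_positions": joint angles; "qd": joint speeds; "joint_efforts": joint torques, N m; "eef_pos": TCP position; "tcp_rot": TCP orientation; "ft_force": force on the tool from outside, world axes, zero at the start; "moment": the same for the moment, N m; "gripper_width": finger opening in m.
Only numpy, scipy, OpenCV 4.12 (cv2) and the standard library are available. Lean on these libraries where they do the work, as an engineer would, in place of code of your own. Each camera call takes 0.05 s, during which the arm holds its last target. There are 200 camera calls.

### The job

Put the two dry tools away: move the wide scraper and the narrow spatula from the white drying stand into the wooden block, each let gently down, blade first, right to the bottom of the slot that matches its width. The orange silicone lid left lying across the slots belongs on the bare counter: lay it down there gently, flat with its knob up. Leave the glass jar, the mug, the tin and the bowl where they are, and let go of everything.

Things in the scene. Friction and masses are not known exactly. Their poses are not given: they have to be found in the camera images.
- block: fixed wooden tool block, 120 (its x) x 100 (its y) x 80 mm high; origin at the centre of its underside, z up. Two straight slots in its top run along its x, 56 mm apart, each 7 mm wide, 60 mm deep, with a 3 mm chamfer round the mouth: the wide slot (96 mm long) at y = +28 mm, the narrow slot (52 mm long) at y = -28 mm. It may stand left or right of the robot's middle and be turned any way.
- wide_slot (a point): centre of the floor of the wide slot, 20 mm above the counter (60 mm below the mouth)
- narrow_slot (a point): centre of the floor of the narrow slot, 20 mm above the counter (60 mm below the mouth)
- stand: fixed white plastic drying stand, 124 (x) x 110 (y) x 50 mm high; origin at the centre of its underside, z up. Two equal slots along its x at y = +35 and -35 mm, each 96 mm long, 6 mm wide, 40 mm deep (floor 10 mm above the counter, the tool standing on it); one tool stands in each, either way round.
- scraper: loose bench scraper standing upright, 108 mm tall, about 0.16 kg: steel blade 90 mm wide (x) x 4 mm thick (y), from z = 0 to 82 mm, and on top of it a dark wooden grip bar 100 (x) x 24 (y) x 28 mm, z = 80 to 108 mm. Origin at the middle of the blade's lower edge, z up through the grip. Symmetric under a half turn about z. Goes into the wide slot.
- spatula: loose narrow spatula standing upright, 165 mm tall, about 0.12 kg: steel blade 46 mm wide (x) x 4 mm thick (y), z = 0 to 97 mm, dark wooden handle 24 (x) x 16 (y) mm, z = 95 to 165 mm. Origin at the middle of the blade's lower edge, z up along the handle. Symmetric under a half turn about z. Goes into the narrow slot.
- lid: loose orange silicone lid lying on top of the block across the slots: disc 84 mm across, 6 mm thick, with a central round knob 22 mm across, z = 6 to 28 mm. Origin at the centre of its underside, z up through the knob. About 60 g.
- jar: bystander: closed square glass jar, 84 x 84 x 136 mm, origin at the centre of its underside; loose
- mug: bystander: white enamel mug, radius 40 mm, 80 mm high, handle to its +y reaching about 75 mm from its axis; origin at the centre of its underside; loose
- tin: bystander: round steel tea tin, radius 35 mm, 110 mm high, origin at the centre of its underside; loose
- bowl: bystander: small white ceramic bowl, rim radius 45 mm, 45 mm high, origin at the centre of its underside; loose
Not all that is in view belongs to the job. What is shaped like the scraper but pink is not meant.

How it is judged:
At the end, for the whole second after the job is handed in: Scraper in the wide slot, spatula in the narrow one: lower edge within 4 mm of the slot floor, 8 mm of its centre, 0.1 rad of upright and of the slot's direction. Lid flat on the counter, knob up (underside within 4 mm, 0.1 rad). All released and at rest (horizontal distance between scraper and wide_slot below 0.008 m and z of scraper in the frame of wide_slot below 0.004 m and angle between the z axis of each of scraper, spatula and the z axis of block, either way round below 0.1 rad and angle between the x axis of each of scraper, spatula and the x axis of block, either way round below 0.1 rad and horizontal distance between spatula and narrow_slot below 0.008 m and z of spatula in the frame of narrow_slot below 0.004 m and height (world z) of lid below 0.004 m and angle between lid's own z axis and vertical below 0.1 rad and linear speed of each of scraper, spatula, lid below 0.02 m/s); the robot touches nothing.
It fails at once if the jar, the mug, the tin or the bowl is pushed or lifted (more than 15 mm) (distance of any of jar, mug, tin, bowl from where it was at the start of the episode above 0.015 m).
It fails at once if the lid is dropped or knocked down onto the counter (faster than 0.7 m/s within 40 mm of it) (height (world z) of lid below 0.04 m and linear speed of lid above 0.7 m/s).
It fails at once if a tool is dropped into its slot (faster than 0.7 m/s within 50 mm of the floor) ((distance between scraper and wide_slot below 0.05 m and linear speed of scraper above 0.7 m/s) or (distance between spatula and narrow_slot below 0.05 m and linear speed of spatula above 0.7 m/s)).
It also fails if it takes over 72 s, if anything falls off the work surface, if the arm or the gripper's body presses on something with over 40 N, if the wrist force passes 120 N, or if a joint passes its speed limit or range.

## Working session

There is one attempt and no reset: what is moved stays moved. The work goes in short steps, Python scripts to look and compute and a shell command to move; the robot and the scene stay as the last step left them, time stands still between calls to the robot, and variables do not carry over. Pictures are saved under pics/ and viewed, about 8 in all and at most 12, crops included, and the job is handed in when it is done.

```bash
mkdir -p pics; ls; cat > h.py <<'E'
import numpy as np, cv2
from plant import r, capture
def ray(c,u,v):
    R=cv2.Rodrigues(np.array(c["rvec"],float))[0]; t=np.array(c["tvec"],float).ravel()
    d=R.T@np.array([(u-c["cx"])/c["fx"],(v-c["cy"])/c["fy"],1.]); return -R.T@t,d
def onz(c,u,v,z):
    o,d=ray(c,u,v); return o+d*(z-o[2])/d[2]
def proj(c,p):
    K=np.array([[c["fx"],0,c["cx"]],[0,c["fy"],c["cy"]],[0,0,1.]])
    return cv2.projectPoints(np.array(p,float).reshape(-1,3),np.array(c["rvec"],float),np.array(c["tvec"],float),K,None)[0].reshape(-1,2)
def save(c,n): cv2.imwrite("pics/"+n+".png",cv2.cvtColor(c["color"],cv2.COLOR_RGB2BGR))
E
python3 - <<'E'
from h import *
import pickle
print(r.state())
for n in("top","side","wrist"):
    c=capture(n); save(c,n+"0"); pickle.dump(c,open(n+"0.pkl","wb")); print(n,{k:c[k] for k in c if k!="color"})
E
```

```text
pics
{'t': 0.0, 'joint_positions': array([ 1.42257775e+00,  2.55731858e-01,  1.06996501e-01, -4.70999916e-04,
       -1.42391627e+00, -2.84618151e-01]), 'qd': array([-0.00083025, -0.00018889,  0.00181822, -0.00032045,  0.00368096,
        0.00155019]), 'joint_efforts': array([ 1.77863562e-04, -3.86633098e+01,  2.37933683e+01,  5.36511138e+00,
       -6.16771300e-03,  1.30218023e-06]), 'eef_pos': array([0.23043146, 0.49886039, 0.23840117]), 'tcp_rot': array([ 9.41366390e-04,  9.76664912e-01, -2.14766697e-01, -1.69174189e-04]), 'ft_force': array([ 0.07661947, -0.60315429,  0.07358382]), 'moment': array([ 0.0020267 ,  0.04348441, -0.01386439]), 'gripper_width': 0.08549702613484146}
top {'fx': 422.8799920849717, 'fy': 422.8799920849717, 'cx': 315.7685683873556, 'cy': 196.11832889622798, 'rvec': array([ 2.11596137, -2.15879556,  0.16414361]), 'tvec': array([-0.06978826,  0.56179091,  1.0803217 ])}
side {'fx': 477.2671268602063, 'fy': 477.2671268602063, 'cx': 320.4299604398336, 'cy': 195.6461114555311, 'rvec': array([ 2.12071663, -0.38287207,  0.24028998]), 'tvec': array([-0.53503914,  0.11781783,  1.08207958])}
wrist {'fx': 275.3687691151023, 'fy': 275.3687691151023, 'cx': 315.3165331452597, 'cy': 202.21603508238613, 'rvec': array([-1.5973771 ,  2.49824089,  0.35526559]), 'tvec': array([ 0.54770686, -0.03497265,  0.37803665])}
```

View pics/top0.png

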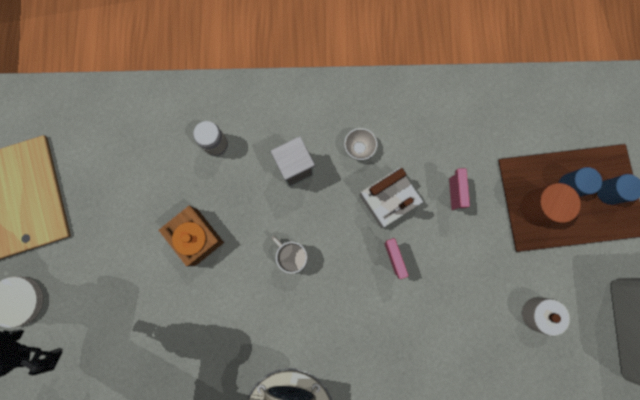

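View pics/side0.png

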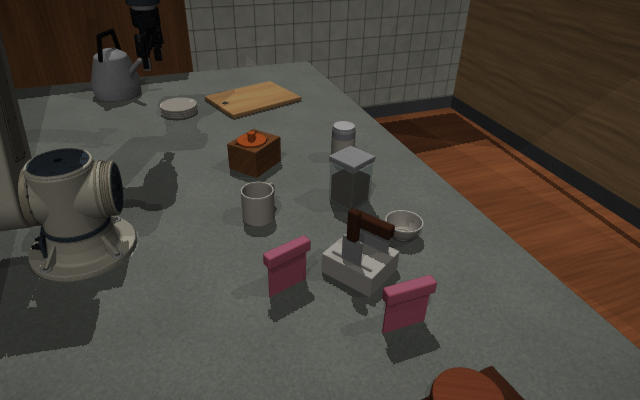

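Top view: the block with the orange lid is at (190,237), and the white stand is at (392,197) with the dark scraper grip at (388,181) and the spatula handle at (404,204). 
Candidates for the scraper:
- dark brown bar in the stand (388,181): this is the one to take
- pink scraper (459,189): decoy
- pink scraper (397,258): decoy

Candidates for the lid:
- orange disc on the block (189,238): this is the one to take
- red-orange disc on the far board (560,203): not the lid

I'll check this in a close crop.

```bash
python3 - <<'E'
from h import *
import pickle
c=pickle.load(open("top0.pkl","rb")); im=c["color"]; 
a=cv2.resize(im[195:275,150:230],(400,400),interpolation=cv2.INTER_CUBIC); b=cv2.resize(im[155:235,355:435],(400,400),interpolation=cv2.INTER_CUBIC)
o=np.hstack([a,b]); cv2.imwrite("pics/crop1.png",o[:,:,::-1])
hsv=cv2.cvtColor(im,cv2.COLOR_RGB2HSV); print("grip px",hsv[181,388],"lid",hsv[245,185],"block",hsv[262,195],"stand",hsv[215,395])
def comps(m,x0,y0,x1,y1,name,z):
    w=np.zeros(m.shape,np.uint8); w[y0:y1,x0:x1]=m[y0:y1,x0:x1]
    for k in cv2.findContours(w,cv2.RETR_EXTERNAL,cv2.CHAIN_APPROX_NONE)[0]:
        if cv2.contourArea(k)<25: continue
        q=np.array([onz(c,*p[0],z)[:2] for p in k],np.float32); R=cv2.minAreaRect(q)
        print(name,cv2.minAreaRect(k)[0],np.round(R[0],4),np.round(R[1],4),round(R[2],1))
H,S,V=[hsv[...,i].astype(int) for i in range(3)]
comps(((H<20)&(S>210)&(V>120)).astype(np.uint8),150,195,230,275,"lid",.086)
comps(((S>80)).astype(np.uint8),150,195,230,275,"block",.08)
comps(((S>80)&((H<20)|(H>170))).astype(np.uint8),360,155,420,225,"grips@.108",.108)
comps(((S<60)&(V>125)).astype(np.uint8),355,155,435,235,"stand",.05)
for u,v,z in((387,181,.108),(404,204,.165)): print(onz(c,u,v,z))
E
```

```text
grip px [ 11 157  83] lid [ 13 190 166] block [ 13 145  44] stand [ 45   6 171]
block (190.31704711914062, 236.14633178710938) [0.459  0.2394] [0.1327 0.1088] 38.8
grips@.108 (406.2600402832031, 202.67999267578125) [ 0.5289 -0.3068] [0.0114 0.0346] 35.3
grips@.108 (387.4944152832031, 181.69102478027344) [ 0.5833 -0.2625] [0.0208 0.0994] 30.9
stand (358.0, 228.5) [ 0.4714 -0.1896] [0.0156 0.0287] 88.0
stand (412.0, 225.5) [ 0.4765 -0.3311] [0.1164 0.0445] 88.9
stand (391.3375244140625, 196.24729919433594) [ 0.5551 -0.2805] [0.1127 0.1256] 31.2
stand (405.5, 183.5) [ 0.5924 -0.3195] [0.1521 0.154 ] 86.4
stand (363.5, 157.0) [ 0.663  -0.2112] [0.0457 0.011 ] 88.8
[ 0.5849901  -0.26126981  0.108     ]
[ 0.51798336 -0.28914133  0.165     ]
```

View pics/crop1.png

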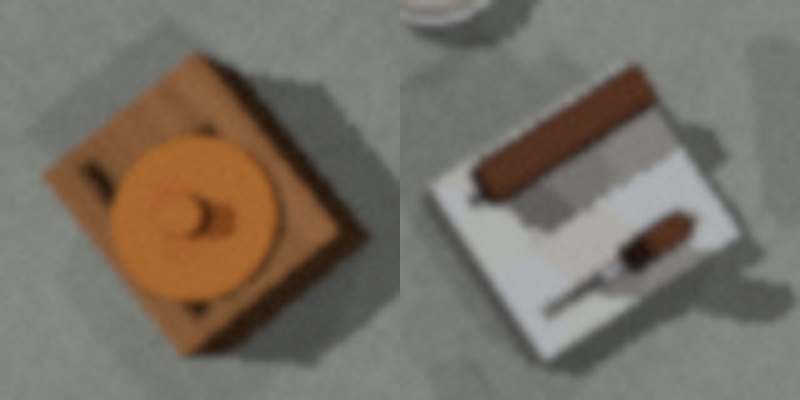

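The crop confirms it: the lid's knob is at about (187,238) in full-image pixels. The wide slot runs along the block's lower-left side and the narrow slot's end shows at the upper right. In the stand, the brown grip bar and the handle are the two tools.

```bash
python3 - <<'E'
from h import *
import pickle
c=pickle.load(open("top0.pkl","rb"));s=pickle.load(open("side0.pkl","rb"))
P=lambda u,v,z:onz(c,150+u/5-.4,195+v/5-.4,z)[:2]
K=np.array([P(195,55,.08),P(45,178,.08),P(183,355,.08),P(340,235,.08)]); print(K,K.mean(0))
e=(K[1]-K[2]+K[0]-K[3])/2; print("yaw",np.degrees(np.arctan2(e[1],e[0])),np.linalg.norm(K-np.roll(K,1,0),axis=1))
print("lid",P(194,218,.086),"knob",P(185,214,.108))
print("tips",r.tcp_to_tips, "kinds:",[a for a in dir(r) if a[0]!='_'])
for n,u,v in(("jar",293,158),("mug",291,259),("tin",206,132),("bowl",361,144)): print(n,onz(c,u,v,{"jar":.136,"mug":.08,"tin":.11,"bowl":.045}[n])[:2])
print(onz(c,150,290,0))
E
```

```text
[[0.53662172 0.24591528]
 [0.47494037 0.32066827]
 [0.38455997 0.24775078]
 [0.44304103 0.16979374]] [0.45979077 0.24603202]
yaw 39.01321705023423 [0.12063098 0.09691542 0.11612742 0.09745428]
lid [0.45272234 0.24228506] knob [0.45336699 0.24007943]
tips 0.008 kinds: ['PlanningError', 'hand_in', 'state', 'tcp_to_tips']
jar [ 0.64235227 -0.02680158]
mug [ 0.39578729 -0.01572174]
tin [0.7222044  0.19723985]
bowl [ 0.70051161 -0.2063027 ]
[0.32201752 0.36764635 0.        ]
```

```bash
python3 -m crank '[{"grip":0,"dx":4,"dy":-5},{"grip":0,"dx":8,"dy":-9.5},{"grip":0,"dx":12,"dy":-14},{"grip":0,"dx":16,"dy":-18.5},{"grip":0,"dx":20,"dy":-23,"dz":-1},{"grip":0,"dx":22.3,"dy":-25.8,"dz":-3},{"grip":0,"dx":22.3,"dy":-25.8,"dz":-4},{"grip":0,"dx":22.3,"dy":-25.8,"dz":-4}]'
python3 - <<'E'
from h import *
import pickle
c=capture("wrist"); save(c,"w1"); pickle.dump(c,open("w1.pkl","wb")); s=r.state(); print(s["eef_pos"],s["tcp_rot"])
o,d=ray(c,c["cx"],c["cy"]); print("cam",o,d); print(proj(c,[[.453,.241,.108],[.4598,.246,.08]]))
E
```

```text
[0.23052361 0.49904079 0.23876549] [ 5.61222223e-04  9.76674778e-01 -2.14723205e-01 -8.92766305e-05]
cam [0.29586213 0.46782554 0.37128942] [-0.25561759  0.11541703 -0.95986382]
[[ 521.27247204 -244.21455921]
 [ 486.61579541 -205.35702595]]invalid input at $[0]: expected keys grip, dx, dy, dz, spin
```

View pics/w1.png

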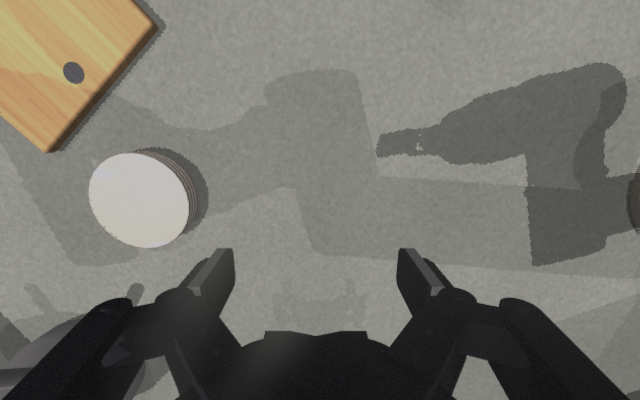

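The call was refused because every row needs all five keys, so the arm hasn't moved. The wrist picture shows only the fingers at (215,280) and (420,280), the board and the white dish.

```bash
python3 -m crank '[{"grip":0,"dx":4,"dy":-5,"dz":0,"spin":0},{"grip":0,"dx":8,"dy":-9.5,"dz":0,"spin":0},{"grip":0,"dx":12,"dy":-14,"dz":0,"spin":0},{"grip":0,"dx":16,"dy":-18.5,"dz":0,"spin":0},{"grip":0,"dx":20,"dy":-23,"dz":-1,"spin":0},{"grip":0,"dx":22.3,"dy":-25.8,"dz":-3,"spin":0},{"grip":0,"dx":22.3,"dy":-25.8,"dz":-4,"spin":0},{"grip":0,"dx":22.3,"dy":-25.8,"dz":-4,"spin":0}]'
python3 - <<'E'
from h import *
import pickle
c=capture("wrist"); save(c,"w2"); pickle.dump(c,open("w2.pkl","wb")); s=r.state(); print(s["eef_pos"],s["tcp_rot"])
print(proj(c,[[.453,.241,.108],[.4598,.246,.08]]))
E
```

```text
t: 1.2
eef_pos: [0.453, 0.2409, 0.198]
tcp_rot: [0.001, 0.977, -0.215, -0.001]
ft_force: [-0.7, 1.0, -0.0]
gripper_width: 0.0852
[0.45323647 0.24145622 0.19879799] [ 7.09273921e-04  9.76738395e-01 -2.14433179e-01 -1.32229349e-04]
[[313.35133609 210.55079331]
 [305.5954819  197.2374658 ]]
```

View pics/w2.png

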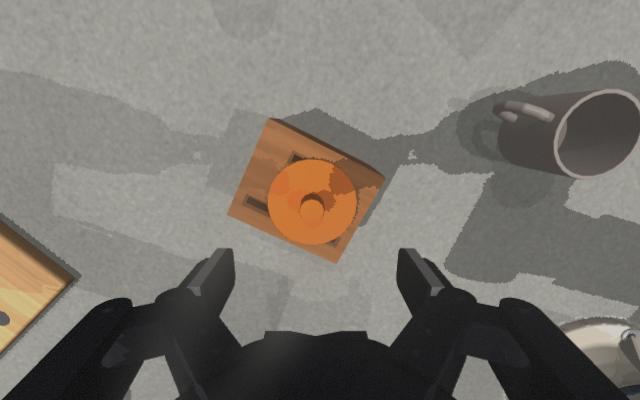

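The wrist view shows the block and the lid, with the knob's top at about (312,206). The predicted position was (313,210), so it agrees to within a few mm.

```bash
python3 - <<'E'
from h import *
import pickle
c=pickle.load(open("w2.pkl","rb")); im=c["color"]; hsv=cv2.cvtColor(im,cv2.COLOR_RGB2HSV)
m=((hsv[...,1]>170)&(hsv[...,2]>110)&(hsv[...,0]<18)).astype(np.uint8); m[:150]=0;m[250:]=0;m[:,:255]=0;m[:,370:]=0
k=max(cv2.findContours(m,0,1)[0],key=cv2.contourArea); (x,y),rad=cv2.minEnclosingCircle(k); e=cv2.fitEllipse(k); print(x,y,rad,e)
print(onz(c,x,y,.086),onz(c,*e[0],.086),"knob",onz(c,312,206,.108))
# block corners
K=np.array([onz(c,u,v,.08)[:2] for u,v in((269,119),(228,214),(337,264),(384,178))]);print(K,K.mean(0))
E
```

```text
311.73779296875 201.11474609375 44.31279754638672 ((311.5798645019531, 201.14903259277344), (84.41141510009766, 87.76018524169922), 92.40729522705078)
[0.45546272 0.2415741  0.086     ] [0.45549423 0.24172051 0.086     ] knob [0.45715044 0.24033142 0.108     ]
[[0.53699077 0.24463893]
 [0.47603705 0.32065664]
 [0.38289824 0.24719214]
 [0.44596476 0.17227498]] [0.4604727  0.24619067]
```

```bash
python3 -m crank '[{"grip":0,"dx":0.2,"dy":0,"dz":-4,"spin":0},{"grip":0,"dx":0.2,"dy":0,"dz":-8,"spin":0},{"grip":0,"dx":0.2,"dy":0,"dz":-10,"spin":0},{"grip":0,"dx":0.2,"dy":0,"dz":-10,"spin":0},{"grip":255,"dx":0.2,"dy":0,"dz":-10,"spin":0},{"grip":255,"dx":0.2,"dy":0,"dz":-10,"spin":0},{"grip":255,"dx":0.2,"dy":0,"dz":-10,"spin":0},{"grip":255,"dx":0.2,"dy":0,"dz":-10,"spin":0},{"grip":255,"dx":0.2,"dy":0,"dz":-10,"spin":0},{"grip":255,"dx":0.2,"dy":0,"dz":-10,"spin":0}]'
```

```text
t: 2.5
eef_pos: [0.4557, 0.2418, 0.0997]
tcp_rot: [0.0, 0.977, -0.214, 0.0]
ft_force: [-2.7, 0.2, 5.1]
gripper_width: 0.0193
```

```bash
python3 -m crank '[{"grip":255,"dx":0,"dy":0,"dz":3,"spin":0},{"grip":255,"dx":0,"dy":0,"dz":6,"spin":0},{"grip":255,"dx":-3.5,"dy":2.5,"dz":6,"spin":0},{"grip":255,"dx":-7,"dy":5,"dz":6,"spin":0},{"grip":255,"dx":-10.5,"dy":7.7,"dz":4,"spin":0},{"grip":255,"dx":-13.5,"dy":10.3,"dz":0,"spin":0},{"grip":255,"dx":-13.5,"dy":10.3,"dz":-3,"spin":0},{"grip":255,"dx":-13.5,"dy":10.3,"dz":-5,"spin":0},{"grip":255,"dx":-13.5,"dy":10.3,"dz":-6.5,"spin":0},{"grip":255,"dx":-13.5,"dy":10.3,"dz":-6.8,"spin":0}]'
```

```text
t: 3.75
eef_pos: [0.3202, 0.3439, 0.0306]
tcp_rot: [0.001, 0.977, -0.214, 0.0]
ft_force: [-0.6, 0.8, -0.4]
gripper_width: 0.0197
```

```bash
python3 - <<'E'
from h import *
c=capture("side"); save(c,"s1"); s=r.state(); print(s["eef_pos"],s["ft_force"],s["gripper_width"])
q=proj(c,[[*s["eef_pos"][:2],.02]])[0]; print(q)
u,v=q.astype(int); w=capture("wrist")["color"]
o=cv2.resize(c["color"][v-60:v+60,u-80:u+80],(400,300),interpolation=3); o=np.hstack([o,cv2.resize(w[50:350,120:520],(400,300))])
cv2.imwrite("pics/s1c.png",o[:,:,::-1])
E
```

```text
[0.32045619 0.34420815 0.03097992] [-0.55362348 -0.57441991  0.02765452] 0.01981558855773781
[201.01843231 151.57505603]
```

View pics/s1c.png

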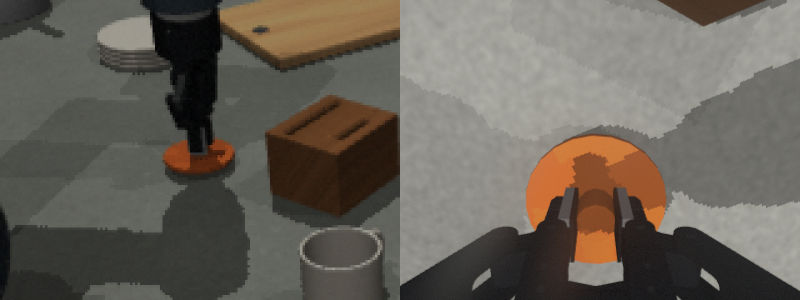

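The crop shows the lid held level just above the counter (side view, crop pixel (198,157)), and the slots in the block are now clear. Next I lower it and release.

```bash
python3 -m crank '[{"grip":255,"dx":0,"dy":0,"dz":-0.5,"spin":0},{"grip":255,"dx":0,"dy":0,"dz":-0.8,"spin":0},{"grip":255,"dx":0,"dy":0,"dz":-1.0,"spin":0},{"grip":255,"dx":0,"dy":0,"dz":-1.1,"spin":0},{"grip":255,"dx":0,"dy":0,"dz":-1.1,"spin":0}]'
```

```text
t: 4.47
eef_pos: [0.3207, 0.3446, 0.0206]
tcp_rot: [0.0, 0.977, -0.214, 0.0]
ft_force: [-0.1, 0.1, -0.5]
gripper_width: 0.0199
```

```bash
python3 -m crank '[{"grip":255,"dx":0,"dy":0,"dz":-0.15,"spin":0},{"grip":255,"dx":0,"dy":0,"dz":-0.15,"spin":0},{"grip":100,"dx":0,"dy":0,"dz":-0.15,"spin":0},{"grip":0,"dx":0,"dy":0,"dz":-0.15,"spin":0},{"grip":0,"dx":0,"dy":0,"dz":-0.1,"spin":0},{"grip":0,"dx":0,"dy":0,"dz":2,"spin":0},{"grip":0,"dx":0,"dy":0,"dz":6,"spin":0},{"grip":0,"dx":0,"dy":0,"dz":12,"spin":0},{"grip":0,"dx":0,"dy":0,"dz":18,"spin":0},{"grip":0,"dx":0,"dy":0,"dz":18,"spin":0}]'
python3 - <<'E'
from h import *
import pickle
for n in("top","side","wrist"):
    c=capture(n); save(c,n+"2"); pickle.dump(c,open(n+"2.pkl","wb"))
E
```

```text
t: 5.72
eef_pos: [0.3224, 0.3469, 0.2059]
tcp_rot: [-0.005, 0.977, -0.214, 0.002]
ft_force: [0.3, 0.6, -1.6]
gripper_width: 0.0855
```

Next is the scraper, gripped at the bar with the jaws partly open (about 50 mm) so the fingers clear the spatula.

```bash
python3 -m crank '[{"grip":105,"dx":2,"dy":-5.5,"dz":1,"spin":-0.06},{"grip":105,"dx":4.5,"dy":-11,"dz":2,"spin":-0.12},{"grip":105,"dx":7,"dy":-16.5,"dz":3,"spin":-0.18},{"grip":105,"dx":9,"dy":-22,"dz":4,"spin":-0.24},{"grip":105,"dx":11,"dy":-27.5,"dz":5,"spin":-0.3},{"grip":105,"dx":13,"dy":-33,"dz":6,"spin":-0.36},{"grip":105,"dx":15.5,"dy":-38.5,"dz":6.5,"spin":-0.42},{"grip":105,"dx":18,"dy":-44,"dz":6.5,"spin":-0.48},{"grip":105,"dx":20,"dy":-49.5,"dz":6.5,"spin":-0.54},{"grip":105,"dx":22,"dy":-55,"dz":6.5,"spin":-0.59}]'
python3 -m crank '[{"grip":105,"dx":4,"dy":-5.7,"dz":0,"spin":0},{"grip":105,"dx":4,"dy":-5.7,"dz":0,"spin":0},{"grip":105,"dx":4,"dy":-5.7,"dz":0,"spin":0},{"grip":105,"dx":4,"dy":-5.7,"dz":0,"spin":0}]'
python3 - <<'E'
from h import *
import pickle
c=capture("wrist"); save(c,"w3"); pickle.dump(c,open("w3.pkl","wb")); s=r.state(); print(s["eef_pos"],s["tcp_rot"],s["joint_positions"],s["gripper_width"])
print(proj(c,[[.583,-.26,.118]]))
E
```

```text
t: 7.12
eef_pos: [0.5402, -0.2076, 0.2627]
tcp_rot: [0.002, 0.872, -0.49, -0.002]
ft_force: [0.8, 0.9, -0.0]
gripper_width: 0.05
t: 7.62
eef_pos: [0.5798, -0.2636, 0.2629]
tcp_rot: [0.002, 0.872, -0.489, -0.002]
ft_force: [-0.2, -0.7, 0.0]
gripper_width: 0.0503
[ 0.57987344 -0.26353758  0.26343079] [ 0.0014032   0.87206428 -0.48938637 -0.00170207] [-1.80836525e-01  4.33017874e-01  4.24152625e-01  1.54962755e-03
 -1.56606181e+00  7.28847652e-01] 0.05036493533055322
[[309.78377699 195.77179783]]
```

View pics/w3.png

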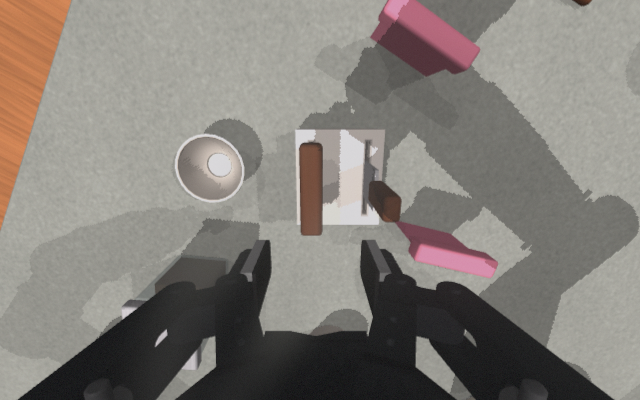

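The wrist view shows the scraper bar centred near (311,188) and almost upright in the image. The spatula handle's top is near (392,207), the bowl is at (210,168) and the pink decoys are outside the stand.

```bash
python3 - <<'E'
from h import *
import pickle
c=pickle.load(open("w3.pkl","rb")); hsv=cv2.cvtColor(c["color"],cv2.COLOR_RGB2HSV).astype(int)
m=((hsv[...,1]>70)&((hsv[...,0]<20)|(hsv[...,0]>172))&(hsv[...,2]<160)).astype(np.uint8); m[:120]=0;m[240:]=0;m[:,:285]=0;m[:,402:]=0
for k in cv2.findContours(m,0,1)[0]:
    if cv2.contourArea(k)<80: continue
    print(cv2.boundingRect(k),cv2.minAreaRect(k))
    for z in(.118,.175):
        R=cv2.minAreaRect(np.array([onz(c,*p[0],z)[:2] for p in k],np.float32)); print(z,R)
w=((hsv[...,1]<40)&(hsv[...,2]>150)).astype(np.uint8)
K=np.array([onz(c,*p,.05)[:2] for p in((295,130),(383,130),(380,224),(297,224))]); print("stand",K,K.mean(0)); 
for p in((370,140),(365,214)): print("blade",onz(c,*p,.05))
R=cv2.Rodrigues(np.array(c["rvec"]))[0]; print(R)
E
```

```text
(377, 192, 25, 38) ((394.6651916503906, 210.29397583007812), (30.397653579711914, 28.366775512695312), 31.607501983642578)
0.118 ((0.5021190643310547, -0.2885245978832245), (0.024695340543985367, 0.04267319291830063), 38.843868255615234)
0.175 ((0.5259585380554199, -0.2962130904197693), (0.01962161809206009, 0.03390593081712723), 38.84387969970703)
(300, 144, 22, 91) ((310.4999694824219, 188.99996948242188), (20.999996185302734, 89.99998474121094), 0.0)
0.118 ((0.5850297212600708, -0.2645905315876007), (0.02202170342206955, 0.09612026810646057), 31.73171615600586)
0.175 ((0.591835081577301, -0.2771962881088257), (0.017497338354587555, 0.07637225091457367), 31.731647491455078)
stand [[ 0.63235663 -0.30528507]
 [ 0.54108276 -0.36097542]
 [ 0.47376227 -0.2592056 ]
 [ 0.56881227 -0.20144629]] [ 0.55400348 -0.2817281 ]
blade [ 0.54782798 -0.34294632  0.05      ]
blade [ 0.49894964 -0.26045396  0.05      ]
[[-0.85355815 -0.52097246  0.0051169 ]
 [-0.49856784  0.81962249  0.28222169]
 [-0.15122365  0.23834151 -0.95933557]]
```

```bash
python3 -m crank '[{"grip":105,"dx":0.5,"dy":-0.1,"dz":-3,"spin":0},{"grip":105,"dx":0.5,"dy":-0.1,"dz":-7,"spin":0},{"grip":105,"dx":0.5,"dy":-0.1,"dz":-11,"spin":0},{"grip":105,"dx":0.5,"dy":-0.1,"dz":-15,"spin":0},{"grip":105,"dx":0.5,"dy":-0.1,"dz":-17,"spin":0},{"grip":105,"dx":0.5,"dy":-0.1,"dz":-17,"spin":0}]'
python3 -m crank '[{"grip":255,"dx":0,"dy":0,"dz":0,"spin":0},{"grip":255,"dx":0,"dy":0,"dz":0,"spin":0},{"grip":255,"dx":0,"dy":0,"dz":0,"spin":0},{"grip":255,"dx":0,"dy":0,"dz":0,"spin":0},{"grip":255,"dx":0,"dy":0,"dz":0,"spin":0},{"grip":255,"dx":0,"dy":0,"dz":0,"spin":0}]'
```

```text
t: 8.43
eef_pos: [0.5838, -0.2632, 0.0927]
tcp_rot: [0.002, 0.872, -0.489, -0.003]
ft_force: [0.4, 0.6, 0.2]
gripper_width: 0.0501
t: 9.18
eef_pos: [0.5849, -0.2633, 0.0948]
tcp_rot: [0.001, 0.873, -0.489, -0.001]
ft_force: [-0.3, 2.9, 6.4]
gripper_width: 0.0235
```

```bash
python3 -m crank '[{"grip":255,"dx":0,"dy":0,"dz":1.5,"spin":0},{"grip":255,"dx":0,"dy":0,"dz":3.5,"spin":0},{"grip":255,"dx":0,"dy":0,"dz":6,"spin":0},{"grip":255,"dx":0,"dy":0,"dz":9,"spin":0},{"grip":255,"dx":0,"dy":0,"dz":13,"spin":0},{"grip":255,"dx":0,"dy":0,"dz":17,"spin":0},{"grip":255,"dx":0,"dy":0,"dz":17,"spin":0}]'
```

```text
t: 10.05
eef_pos: [0.586, -0.2641, 0.2698]
tcp_rot: [0.001, 0.872, -0.489, 0.003]
ft_force: [0.1, 0.5, -2.8]
gripper_width: 0.0232
```

```bash
python3 - <<'E'
from h import *
import pickle
o=[]
for n in("top2","wrist2"):
    c=pickle.load(open(n+".pkl","rb")); q=proj(c,[[.46,.246,.08]])[0]; u,v=q.astype(int); hw=40 if n=="top2" else 80
    u=min(max(u,hw),640-hw); v=min(max(v,hw),400-hw); print(n,q,u,v)
    o.append(cv2.resize(c["color"][v-hw:v+hw,u-hw:u+hw],(400,400),interpolation=3))
cv2.imwrite("pics/crop2.png",np.hstack(o)[:,:,::-1])
E
```

```text
top2 [187.73443556 235.49349777] 187 235
wrist2 [353.41402246  -4.73077149] 353 80
```

View pics/crop2.png

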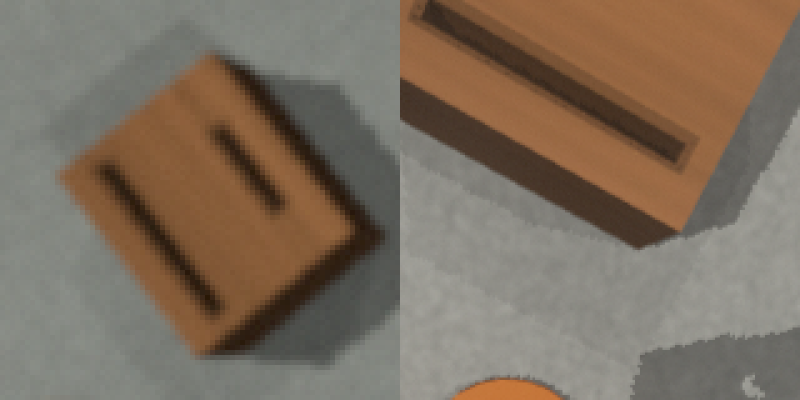

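The left panel (top view) shows both slots free: the wide one from (105,168) to (215,312) and the narrow one from (218,130) to (280,208). The right panel (wrist view) shows the wide slot large, with its near end at (690,150).

```bash
python3 - <<'E'
from h import *
import pickle
c=pickle.load(open("top2.pkl","rb")); 
T=lambda u,v,z:onz(c,147+u/5-.4,195+v/5-.4,z)[:2]
g=cv2.cvtColor(c["color"],cv2.COLOR_RGB2HSV)[...,2]; m=np.zeros(g.shape,np.uint8)
for y0,y1,x0,x1 in((226,262,165,192),(218,238,188,206)):
    m=np.zeros(g.shape,np.uint8); m[y0:y1,x0:x1]=(g[y0:y1,x0:x1]<75)
    for k in cv2.findContours(m,0,1)[0]:
        if cv2.contourArea(k)>8: R=cv2.minAreaRect(np.array([onz(c,*p[0],.078)[:2] for p in k],np.float32)); print("top slot",np.round(R[0],4),np.round(R[1],4),R[2])
K=np.array([T(212,55,.08),T(60,178,.08),T(198,355,.08),T(355,235,.08)]); print("corners mean",K.mean(0)); e=(K[1]-K[2]+K[0]-K[3])/2; print(np.degrees(np.arctan2(e[1],e[0])))
c=pickle.load(open("wrist2.pkl","rb"))
W=lambda u,v,z:onz(c,273+(u-400)/2.5,v/2.5,z)[:2]
# near-end chamfer outer corners (z .08), far-end inner corner, block edge
A=W(697,138,.08);B=W(684,172,.08);print("end outer corners",A,B,(A+B)/2)
C=W(440,0,.08); print("outer edge dir",np.degrees(np.arctan2(*(C-A)[::-1])))
D=W(400,79,.08);E=W(682,233,.08); print("block edge dir",np.degrees(np.arctan2(*(D-E)[::-1])),"corner",E)
th=np.radians(39); print("slot centre from end",(A+B)/2+.051*np.array([np.cos(th),np.sin(th)]))
E
```

```text
top slot [0.4435 0.2692] [0.0929 0.0067] 38.671897888183594
top slot [0.4776 0.2248] [0.0485 0.0061] 38.344078063964844
top slot [0.4964 0.2085] [0.0158 0.0103] 1.2330610752105713
corners mean [0.45978553 0.24577478]
38.8223935111938
end outer corners [0.40737744 0.23335914] [0.39951529 0.24091538] [0.40344637 0.23713726]
outer edge dir 40.25075148547968
block edge dir 39.0555861308938 corner [0.38182894 0.2482985 ]
slot centre from end [0.44308081 0.2692326 ]
```

```bash
python3 -m crank '[{"grip":255,"dx":-1,"dy":4,"dz":1,"spin":0},{"grip":255,"dx":-2.5,"dy":9,"dz":1,"spin":-0.15},{"grip":255,"dx":-4,"dy":14.5,"dz":1,"spin":-0.31},{"grip":255,"dx":-5.5,"dy":20,"dz":1,"spin":-0.47},{"grip":255,"dx":-7,"dy":25.5,"dz":1,"spin":-0.63},{"grip":255,"dx":-8.5,"dy":31,"dz":1,"spin":-0.79},{"grip":255,"dx":-10,"dy":36.5,"dz":1,"spin":-0.95},{"grip":255,"dx":-11.5,"dy":42,"dz":1,"spin":-1.11},{"grip":255,"dx":-13,"dy":47.5,"dz":1,"spin":-1.27},{"grip":255,"dx":-14.3,"dy":52,"dz":1,"spin":-1.44}]'
python3 -m crank '[{"grip":255,"dx":0,"dy":0.8,"dz":-2,"spin":0},{"grip":255,"dx":0,"dy":0.8,"dz":-4,"spin":0},{"grip":255,"dx":0,"dy":0.8,"dz":-7,"spin":0},{"grip":255,"dx":0,"dy":0.8,"dz":-8,"spin":0},{"grip":255,"dx":0,"dy":0.8,"dz":-8,"spin":0}]'
python3 -c '
from h import *
s=r.state();print(s["eef_pos"],s["tcp_rot"],np.degrees(2*np.arctan2(s["tcp_rot"][2],s["tcp_rot"][1])))'
```

```text
t: 11.3
eef_pos: [0.4416, 0.2576, 0.2794]
tcp_rot: [-0.003, -0.331, 0.943, -0.002]
ft_force: [0.5, 0.0, -3.0]
gripper_width: 0.0232
t: 11.92
eef_pos: [0.4415, 0.2651, 0.1993]
tcp_rot: [-0.003, -0.331, 0.943, -0.002]
ft_force: [1.0, -0.1, -1.5]
gripper_width: 0.0233
[0.44147205 0.26513678 0.1992692 ] [-0.00330642 -0.33137489  0.94349096 -0.00213325] 218.70480601462083
```

```bash
python3 -m crank '[{"grip":255,"dx":0.17,"dy":0.37,"dz":-1.5,"spin":0},{"grip":255,"dx":0.17,"dy":0.37,"dz":-2.7,"spin":0},{"grip":255,"dx":0.17,"dy":0.37,"dz":-2.7,"spin":0},{"grip":255,"dx":0.17,"dy":0.37,"dz":-2.7,"spin":0}]'
python3 - <<'E'
from h import *
s=r.state();print(s["eef_pos"]); o=[]
for n in("side","wrist"):
    c=capture(n); save(c,n+"4"); u,v=proj(c,[[.443,.269,.09]])[0]; print(n,u,v)
    h,w=(50,66) if n=="side" else (120,160); u=int(min(max(u,w),640-w)); v=int(min(max(v,h),400-h))
    o.append(cv2.resize(c["color"][v-h:v+h,u-w:u+w],(400,300),interpolation=3))
cv2.imwrite("pics/c4.png",np.hstack(o)[:,:,::-1])
E
```

```text
t: 12.42
eef_pos: [0.4434, 0.2689, 0.1725]
tcp_rot: [-0.003, -0.331, 0.943, -0.002]
ft_force: [0.1, -0.2, -2.4]
gripper_width: 0.0232
[0.44339015 0.26886778 0.17252578]
side 245.41016120169184 135.2493543507314
wrist 317.7508355887728 212.98830130864752
```

View pics/c4.png

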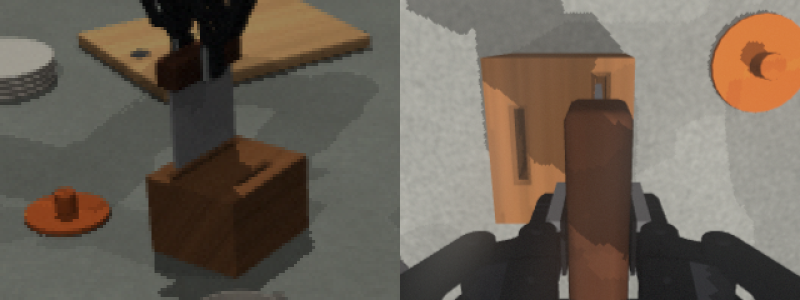

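The side crop shows the blade upright just over the wide slot. In the wrist crop the blade lines up with the slot's visible end at (600,85). The lid lies flat with its knob up at (68,210). Now I lower the scraper slowly.

```bash
python3 -m crank '[{"grip":255,"dx":0,"dy":0,"dz":-0.7,"spin":0},{"grip":255,"dx":0,"dy":0,"dz":-1.4,"spin":0},{"grip":255,"dx":0,"dy":0,"dz":-2.1,"spin":0},{"grip":255,"dx":0,"dy":0,"dz":-2.1,"spin":0}]'; python3 -m crank '[{"grip":255,"dx":0,"dy":0,"dz":-1,"spin":0},{"grip":255,"dx":0,"dy":0,"dz":-2,"spin":0},{"grip":255,"dx":0,"dy":0,"dz":-3,"spin":0},{"grip":255,"dx":0,"dy":0,"dz":-4,"spin":0},{"grip":255,"dx":0,"dy":0,"dz":-4,"spin":0}]'
```

```text
t: 13.02
eef_pos: [0.4428, 0.2687, 0.1507]
tcp_rot: [-0.004, -0.331, 0.944, -0.002]
ft_force: [-0.6, 0.6, -2.1]
gripper_width: 0.0233
t: 13.65
eef_pos: [0.4422, 0.2682, 0.1095]
tcp_rot: [-0.005, -0.331, 0.944, -0.003]
ft_force: [-1.0, 1.1, -2.2]
gripper_width: 0.0235
```

Free so far; down to contact.

```bash
python3 -m crank '[{"grip":255,"dx":0,"dy":0,"dz":-0.2,"spin":0},{"grip":255,"dx":0,"dy":0,"dz":-0.4,"spin":0},{"grip":255,"dx":0,"dy":0,"dz":-0.5,"spin":0},{"grip":255,"dx":0,"dy":0,"dz":-0.5,"spin":0}]'
```

```text
t: 14.15
eef_pos: [0.4424, 0.2683, 0.1052]
tcp_rot: [-0.005, -0.331, 0.943, -0.003]
ft_force: [-2.6, 0.4, 3.9]
gripper_width: 0.0229
```

Contact came at the expected height of 0.105. I release and rise.

```bash
python3 -m crank '[{"grip":120,"dx":0,"dy":0,"dz":0,"spin":0},{"grip":120,"dx":0,"dy":0,"dz":0,"spin":0},{"grip":120,"dx":0,"dy":0,"dz":0,"spin":0},{"grip":120,"dx":0,"dy":0,"dz":0,"spin":0},{"grip":120,"dx":0,"dy":0,"dz":2,"spin":0},{"grip":120,"dx":0,"dy":0,"dz":6,"spin":0},{"grip":120,"dx":0,"dy":0,"dz":12,"spin":0},{"grip":120,"dx":0,"dy":0,"dz":17,"spin":0},{"grip":120,"dx":0,"dy":0,"dz":17,"spin":0}]'
python3 - <<'E'
from h import *
import pickle
for n in("top","side","wrist"):
    c=capture(n); save(c,n+"5"); pickle.dump(c,open(n+"5.pkl","wb"))
c=pickle.load(open("side5.pkl","rb")); u,v=proj(c,[[.46,.246,.09]])[0].astype(int); o=[cv2.resize(c["color"][v-50:v+50,u-66:u+66],(400,300),interpolation=3)]
c0=pickle.load(open("top5.pkl","rb")); u,v=proj(c0,[[.555,-.281,.09]])[0].astype(int);o.append(cv2.resize(c0["color"][v-30:v+30,u-40:u+40],(400,300),interpolation=3)); print(u,v)
cv2.imwrite("pics/c5.png",np.hstack(o)[:,:,::-1])
E
```

```text
t: 15.28
eef_pos: [0.4441, 0.2694, 0.2798]
tcp_rot: [-0.0, -0.331, 0.943, -0.001]
ft_force: [-0.5, -0.8, -0.7]
gripper_width: 0.0453
394 193
```

View pics/c5.png

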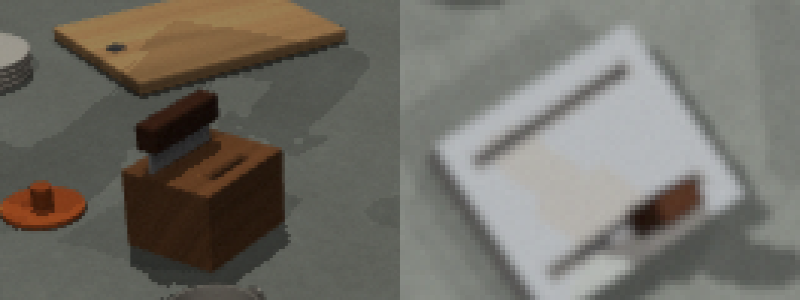

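The scraper sits down in the wide slot (side crop (178,120)) and the narrow slot is free at (230,165). The spatula handle's top is near (677,203) in the right crop. Back to the stand for the spatula.

```bash
python3 -m crank '[{"grip":105,"dx":0.8,"dy":-5.5,"dz":1,"spin":0.15},{"grip":105,"dx":1.6,"dy":-11,"dz":1,"spin":0.3},{"grip":105,"dx":2.4,"dy":-16.5,"dz":1,"spin":0.45},{"grip":105,"dx":3.2,"dy":-22,"dz":1,"spin":0.6},{"grip":105,"dx":4,"dy":-27.5,"dz":1,"spin":0.75},{"grip":105,"dx":4.8,"dy":-33,"dz":1,"spin":0.9},{"grip":105,"dx":5.6,"dy":-38.5,"dz":1,"spin":1.05},{"grip":105,"dx":6.4,"dy":-44,"dz":1,"spin":1.2},{"grip":105,"dx":7.2,"dy":-49.5,"dz":1,"spin":1.33},{"grip":105,"dx":7.8,"dy":-54,"dz":1,"spin":1.44}]'
python3 -m crank '[{"grip":105,"dx":0,"dy":-3,"dz":0,"spin":0},{"grip":105,"dx":0,"dy":-3,"dz":0,"spin":0},{"grip":105,"dx":0,"dy":-3,"dz":0,"spin":0}]'
python3 - <<'E'
from h import *
import pickle
c0=pickle.load(open("top5.pkl","rb")); print("top est",onz(c0,409,203.2,.175))
c=capture("wrist"); save(c,"w6"); pickle.dump(c,open("w6.pkl","wb")); s=r.state(); print(s["eef_pos"],np.degrees(2*np.arctan2(s["tcp_rot"][2],s["tcp_rot"][1])))
u,v=proj(c,[[.523,-.298,.175]])[0].astype(int); print(u,v)
cv2.imwrite("pics/c6.png",cv2.resize(c["color"][v-60:v+60,u-80:u+80],(800,600),interpolation=3)[:,:,::-1])
E
```

```text
t: 16.68
eef_pos: [0.5193, -0.2738, 0.2819]
tcp_rot: [0.003, 0.872, -0.49, 0.004]
ft_force: [1.3, 1.1, -0.5]
gripper_width: 0.0504
t: 17.05
eef_pos: [0.519, -0.3033, 0.2806]
tcp_rot: [0.003, 0.872, -0.49, 0.003]
ft_force: [0.2, 0.3, -0.1]
gripper_width: 0.0503
top est [ 0.51827583 -0.29883225  0.175     ]
[ 0.51916848 -0.30303636  0.281183  ] -58.590060437073554
307 209
```

View pics/c6.png

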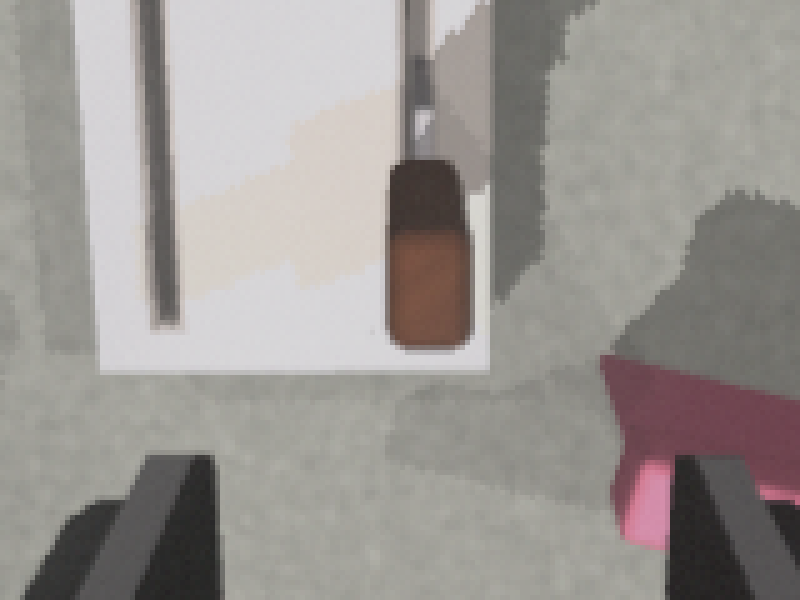

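The close-up shows the handle's top face centred at crop pixel (430,291), aligned with the jaws.

```bash
python3 - <<'E'
from h import *
import pickle
c=pickle.load(open("w6.pkl","rb"));p=onz(c,227+430/5-.4,149+291/5-.4,.175); print(p,(p-r.state()["eef_pos"])*100)
q=[onz(c,227+x/5-.4,149+y/5-.4,.175) for x,y in((387,291),(473,291),(430,232),(430,350))]; print(np.linalg.norm(q[0]-q[1]),np.linalg.norm(q[2]-q[3]))
E
```

```text
[ 0.52034501 -0.30226865  0.175     ] [  0.11765273   0.07677107 -10.61830005]
0.015577451549365736 0.022327167728267167
```

```bash
python3 -m crank '[{"grip":105,"dx":0.1,"dy":0.1,"dz":-3,"spin":0},{"grip":105,"dx":0.1,"dy":0.1,"dz":-7,"spin":0},{"grip":105,"dx":0.1,"dy":0.1,"dz":-11,"spin":0},{"grip":105,"dx":0.1,"dy":0.1,"dz":-13.7,"spin":0},{"grip":105,"dx":0.1,"dy":0.1,"dz":-13.7,"spin":0}]'
python3 -m crank '[{"grip":255,"dx":0,"dy":0,"dz":0,"spin":0},{"grip":255,"dx":0,"dy":0,"dz":0,"spin":0},{"grip":255,"dx":0,"dy":0,"dz":0,"spin":0},{"grip":255,"dx":0,"dy":0,"dz":0,"spin":0},{"grip":255,"dx":0,"dy":0,"dz":0,"spin":0},{"grip":255,"dx":0,"dy":0,"dz":0,"spin":0},{"grip":255,"dx":0,"dy":0,"dz":0,"spin":0}]'
```

```text
t: 17.73
eef_pos: [0.5189, -0.3005, 0.1422]
tcp_rot: [0.003, 0.872, -0.489, 0.001]
ft_force: [0.2, -0.0, 0.9]
gripper_width: 0.0503
t: 18.6
eef_pos: [0.5212, -0.2998, 0.144]
tcp_rot: [0.002, 0.873, -0.489, 0.003]
ft_force: [3.6, 4.4, 2.6]
gripper_width: 0.0155
```

```bash
python3 -m crank '[{"grip":255,"dx":0,"dy":0,"dz":1.5,"spin":0},{"grip":255,"dx":0,"dy":0,"dz":3.5,"spin":0},{"grip":255,"dx":0,"dy":0,"dz":6,"spin":0},{"grip":255,"dx":0,"dy":0,"dz":9,"spin":0},{"grip":255,"dx":0,"dy":0,"dz":13,"spin":0},{"grip":255,"dx":0,"dy":0,"dz":17,"spin":0},{"grip":255,"dx":0,"dy":0,"dz":17.5,"spin":0}]'
python3 -m crank '[{"grip":255,"dx":-0.3,"dy":4,"dz":0,"spin":-0.1},{"grip":255,"dx":-0.6,"dy":9,"dz":0,"spin":-0.2},{"grip":255,"dx":-1,"dy":14.5,"dz":0,"spin":-0.35},{"grip":255,"dx":-1.5,"dy":20,"dz":0,"spin":-0.5},{"grip":255,"dx":-2,"dy":25.5,"dz":0,"spin":-0.65},{"grip":255,"dx":-2.5,"dy":31,"dz":0,"spin":-0.8},{"grip":255,"dx":-3,"dy":36.5,"dz":0,"spin":-0.95},{"grip":255,"dx":-3.5,"dy":42,"dz":0,"spin":-1.11},{"grip":255,"dx":-4,"dy":47.5,"dz":0,"spin":-1.27},{"grip":255,"dx":-4.3,"dy":51.8,"dz":0,"spin":-1.44}]'
python3 -c '
from h import *
s=r.state();print(s["eef_pos"],np.degrees(2*np.arctan2(s["tcp_rot"][2],s["tcp_rot"][1]))-180)'
```

```text
t: 19.48
eef_pos: [0.5213, -0.3009, 0.3237]
tcp_rot: [0.002, 0.872, -0.489, 0.007]
ft_force: [0.5, -0.0, -1.2]
gripper_width: 0.0154
t: 20.72
eef_pos: [0.4774, 0.2184, 0.3235]
tcp_rot: [-0.006, -0.331, 0.944, -0.004]
ft_force: [1.8, -0.0, -0.6]
gripper_width: 0.0155
[0.47742988 0.21843527 0.32351066] 38.68764950974773
```

```bash
python3 -m crank '[{"grip":255,"dx":0,"dy":0.6,"dz":-2,"spin":0},{"grip":255,"dx":0,"dy":0.6,"dz":-5,"spin":0},{"grip":255,"dx":0,"dy":0.6,"dz":-8,"spin":0},{"grip":255,"dx":0,"dy":0.6,"dz":-10,"spin":0},{"grip":255,"dx":0,"dy":0.6,"dz":-10,"spin":0},{"grip":255,"dx":0,"dy":0.6,"dz":-10,"spin":0}]'
python3 - <<'E'
from h import *
import pickle
s=r.state();print(s["eef_pos"],s["tcp_rot"]); o=[]
for n in("side","wrist"):
    c=capture(n); save(c,n+"7"); pickle.dump(c,open(n+"7.pkl","wb")); u,v=proj(c,[[.4777,.2243,.09]])[0]; print(n,u,v)
c=pickle.load(open("side7.pkl","rb"));hsv=cv2.cvtColor(c["color"],cv2.COLOR_RGB2HSV).astype(int)
# blade silhouette above block: grey light pixels
th=np.radians(38.8);d=np.array([np.cos(th),np.sin(th),0])
for z in(.10,.12,.15):
    a,b=proj(c,[np.r_[.4777,.2243,z]-.023*d,np.r_[.4777,.2243,z]+.023*d]); y=int(round((a[1]+b[1])/2)); print(z,"pred",a,b,"row",y,[tuple(c["color"][y,x]) for x in range(int(min(a[0],b[0]))-7,int(max(a[0],b[0]))+9)])
E
```

```text
t: 21.48
eef_pos: [0.4779, 0.2243, 0.2246]
tcp_rot: [-0.006, -0.331, 0.944, -0.004]
ft_force: [-0.3, 0.9, -0.7]
gripper_width: 0.0154
[0.47785382 0.22428254 0.22458486] [-0.00575129 -0.33119489  0.94353445 -0.00442923]
side 261.13569157202636 140.08794967751186
wrist 317.50652962767816 197.66147179310954
0.1 pred [256.12207029 139.95016827] [265.71833282 133.93384145] row 137 [(np.uint8(44), np.uint8(37), np.uint8(31)), (np.uint8(42), np.uint8(29), np.uint8(21)), (np.uint8(47), np.uint8(31), np.uint8(17)), (np.uint8(48), np.uint8(31), np.uint8(16)), (np.uint8(52), np.uint8(32), np.uint8(18)), (np.uint8(51), np.uint8(32), np.uint8(17)), (np.uint8(53), np.uint8(31), np.uint8(17)), (np.uint8(53), np.uint8(35), np.uint8(22)), (np.uint8(62), np.uint8(63), np.uint8(63)), (np.uint8(53), np.uint8(53), np.uint8(52)), (np.uint8(46), np.uint8(47), np.uint8(48)), (np.uint8(50), np.uint8(50), np.uint8(51)), (np.uint8(49), np.uint8(51), np.uint8(50)), (np.uint8(51), np.uint8(51), np.uint8(51)), (np.uint8(50), np.uint8(49), np.uint8(51)), (np.uint8(51), np.uint8(51), np.uint8(52)), (np.uint8(49), n
[... 2126 characters left out ...]
.uint8(49), np.uint8(50), np.uint8(50)), (np.uint8(50), np.uint8(51), np.uint8(50)), (np.uint8(49), np.uint8(49), np.uint8(50)), (np.uint8(48), np.uint8(49), np.uint8(49)), (np.uint8(48), np.uint8(48), np.uint8(49)), (np.uint8(49), np.uint8(50), np.uint8(48)), (np.uint8(49), np.uint8(50), np.uint8(49)), (np.uint8(50), np.uint8(50), np.uint8(50)), (np.uint8(52), np.uint8(52), np.uint8(51)), (np.uint8(75), np.uint8(77), np.uint8(73)), (np.uint8(95), np.uint8(97), np.uint8(91)), (np.uint8(95), np.uint8(97), np.uint8(89)), (np.uint8(94), np.uint8(96), np.uint8(89)), (np.uint8(95), np.uint8(98), np.uint8(91)), (np.uint8(97), np.uint8(97), np.uint8(91)), (np.uint8(95), np.uint8(97), np.uint8(91))]
```

In the side image the blade's columns (256–266) match the predicted 255–265, so I go down slowly.

```bash
python3 -m crank '[{"grip":255,"dx":0,"dy":0,"dz":-0.7,"spin":0},{"grip":255,"dx":0,"dy":0,"dz":-1.4,"spin":0},{"grip":255,"dx":0,"dy":0,"dz":-2.1,"spin":0},{"grip":255,"dx":0,"dy":0,"dz":-2.1,"spin":0}]'
```

```text
t: 22.08
eef_pos: [0.4822, 0.2253, 0.213]
tcp_rot: [0.003, -0.332, 0.943, -0.004]
ft_force: [-7.2, -2.2, 36.3]
gripper_width: 0.0152
```

It is blocked at the mouth (36 N). I raise it and look.

```bash
python3 -m crank '[{"grip":255,"dx":-0.2,"dy":0,"dz":0.8,"spin":0},{"grip":255,"dx":-0.45,"dy":-0.1,"dz":1.2,"spin":0},{"grip":255,"dx":-0.45,"dy":-0.1,"dz":1.2,"spin":0},{"grip":255,"dx":-0.45,"dy":-0.1,"dz":1.2,"spin":0}]'
python3 - <<'E'
from h import *
import pickle
s=r.state();print(s["eef_pos"],s["tcp_rot"],s["ft_force"])
t={}
for n in("side","wrist","top"):
    c=capture(n); t[n]=c; pickle.dump(c,open(n+"8.pkl","wb"))
c=t["side"];u,v=proj(c,[[.4777,.2243,.1]])[0].astype(int);print("side crop org",u-40,v-40); a=cv2.resize(c["color"][v-40:v+40,u-40:u+40],(400,400),interpolation=3)
c=t["wrist"];u,v=proj(c,[[.4777,.2243,.1]])[0].astype(int);print("wrist org",u-80,v-100); b=cv2.resize(c["color"][v-100:v+60,u-80:u+80],(400,400),interpolation=3)
cv2.imwrite("pics/c8.png",np.hstack([a,b])[:,:,::-1])
E
```

```text
t: 22.58
eef_pos: [0.4773, 0.2241, 0.2238]
tcp_rot: [0.002, -0.332, 0.943, -0.005]
ft_force: [-0.1, -0.3, -1.2]
gripper_width: 0.0156
[0.47727535 0.22405807 0.22378205] [ 0.00180874 -0.33204909  0.94324893 -0.00464666] [-0.13099597 -0.28462951 -1.21505775]
side crop org 220 96
wrist org 238 99
```

View pics/c8.png

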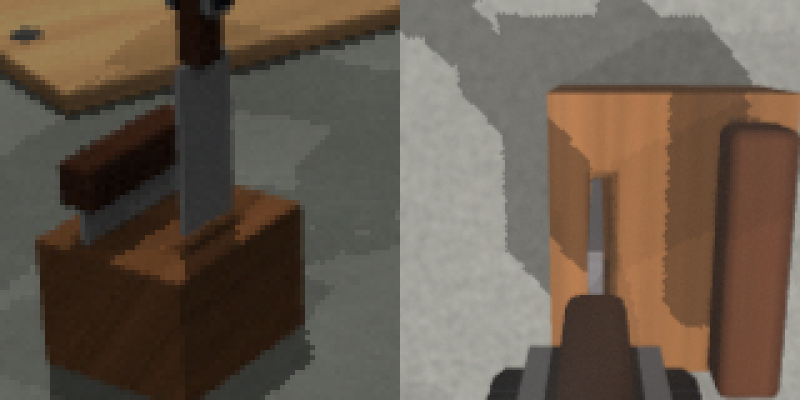

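The side crop shows the spatula's blade standing about 1 cm over the near (left) end of the narrow slot. In the wrist crop the blade edge is at u≈590–605, left of the slot whose dark part shows at u≈603–613. The last view is used, so the rest is numeric.

```bash
python3 - <<'E'
from h import *
import pickle
s=r.state();p=s["eef_pos"]; th=np.radians(38.8); R2=np.array([[np.cos(th),-np.sin(th)],[np.sin(th),np.cos(th)]])
W=lambda q:(proj(cw,q)-[238,99])*2.5+[400,0]; S=lambda q:(proj(cs,q)-[220,96])*5
cw=pickle.load(open("wrist8.pkl","rb"));cs=pickle.load(open("side8.pkl","rb"))
def pts(c,xy,z): return [np.r_[np.array(c)+R2@np.array(q),z] for q in xy]
n=(.4777,.2243); o=[(29,6.5),(29,-6.5),(-29,-6.5),(-29,6.5)]; o=np.array(o)/1000
print("slot outer W",W(pts(n,o,.08)).round(),"\nS",S(pts(n,o,.08)).round())
b=np.array([(23,2),(23,-2),(-23,-2),(-23,2)])/1000
for z in(.09,.187): print("blade",z,"W",W(pts(p[:2],b,z)).round().tolist(),"S",S(pts(p[:2],b,z)).round().tolist())
B=np.array([(60,50),(60,-50),(-60,-50),(-60,50)])/1000; print("block W",W(pts((.4600,.246),B,.08)).round().tolist(),"S",S(pts((.46,.246),B,.08)).round().tolist())
# pixel profiles in wrist across the slot far end & blade
for y in(170,176,185,200,220): 
    v=int(round(99+y/2.5)); print(y,[int(cw["color"][v,x].sum()//3) for x in range(308,330)], [int(cw["color"][v,x].astype(int)[0]-cw["color"][v,x].astype(int)[2]) for x in range(308,330)])
E
```

```text
slot outer W [[616. 304.]
 [585. 304.]
 [585. 169.]
 [617. 169.]] 
S [[227. 215.]
 [245. 220.]
 [185. 259.]
 [167. 253.]]
blade 0.09 W [[605.0, 298.0], [595.0, 298.0], [596.0, 187.0], [606.0, 187.0]] S [[226.0, 205.0], [232.0, 206.0], [184.0, 237.0], [178.0, 235.0]]
blade 0.187 W [[607.0, 417.0], [593.0, 417.0], [593.0, 257.0], [608.0, 257.0]] S [[219.0, 46.0], [225.0, 48.0], [175.0, 75.0], [169.0, 74.0]]
block W [[778.0, 371.0], [550.0, 370.0], [545.0, 89.0], [801.0, 89.0]] S [[160.0, 167.0], [297.0, 207.0], [174.0, 288.0], [31.0, 243.0]]
170 [92, 92, 93, 93, 86, 88, 110, 112, 110, 108, 107, 106, 109, 111, 108, 101, 100, 106, 113, 114, 117, 117] [68, 67, 67, 64, 63, 63, 83, 87, 85, 81, 81, 80, 82, 86, 83, 79, 78, 80, 86, 89, 88, 91]
176 [93, 91, 93, 87, 83, 80, 103, 99, 91, 95, 92, 86, 86, 77, 84, 85, 81, 101, 111, 113, 115, 117] [66, 68, 67, 64, 59, 56, 79, 69, 64, 67, 64, 61, 63, 56, 60, 62, 59, 75, 86, 89, 90, 90]
185 [93, 92, 90, 89, 83, 77, 98, 93, 93, 89, 84, 69, 68, 68, 73, 84, 87, 100, 111, 114, 116, 117] [68, 68, 66, 66, 59, 45, 35, 5, 4, 6, 19, 45, 46, 45, 50, 64, 65, 77, 89, 89, 90, 91]
200 [92, 92, 91, 90, 83, 76, 94, 90, 91, 91, 86, 69, 65, 64, 71, 80, 88, 101, 112, 115, 117, 118] [68, 67, 67, 63, 59, 42, 18, 4, 3, 4, 10, 45, 45, 40, 48, 58, 63, 76, 88, 90, 89, 93]
220 [93, 93, 92, 90, 83, 79, 91, 92, 90, 91, 87, 72, 68, 62, 66, 77, 88, 103, 112, 116, 119, 119] [68, 68, 69, 64, 58, 37, 4, 3, 4, 3, 8, 37, 43, 40, 42, 54, 64, 79, 88, 89, 91, 91]
```

The blade sits about 2.2 mm to the block's −y side of the slot's middle and slightly toward its −x end, mostly because of a small tool tilt. I shift it and re-measure before pushing.

```bash
python3 -m crank '[{"grip":255,"dx":0,"dy":0.25,"dz":0,"spin":0},{"grip":255,"dx":-0.05,"dy":0.25,"dz":-0.4,"spin":0},{"grip":255,"dx":-0.05,"dy":0.25,"dz":-0.6,"spin":0},{"grip":255,"dx":-0.05,"dy":0.25,"dz":-0.6,"spin":0}]'
cat > m.py <<'E'
from h import *
s=r.state();p=s["eef_pos"];w,x,y,z=s["tcp_rot"];print(p,"tilt",2*(x*z+w*y),2*(y*z-w*x),"F",s["ft_force"],"yaw",np.degrees(2*np.arctan2(y,x))-180)
c=capture("wrist"); th=np.radians(38.8); R2=np.array([[np.cos(th),-np.sin(th)],[np.sin(th),np.cos(th)]])
P=lambda n,q,z:proj(c,[np.r_[np.array(n)+R2@np.array(q),z]])[0].round(1)
print("slot outer",P((.4777,.2243),(-.029,-.0065),.08),P((.4777,.2243),(-.029,.0065),.08),"inner",P((.4777,.2243),(-.026,-.0035),.077),P((.4777,.2243),(-.026,.0035),.077))
bz=p[2]-.134; print("blade pred",P(p[:2],(-.023,-.002),bz),P(p[:2],(-.023,.002),bz))
for v in range(164,194,2): print(v,[int(cc.sum()//3) for cc in c["color"][v,308:330].astype(int)],[int(cc[0]-cc[2]) for cc in c["color"][v,308:330].astype(int)])
E
python3 m.py
```

```text
t: 23.22
eef_pos: [0.477, 0.2265, 0.218]
tcp_rot: [0.002, -0.332, 0.943, -0.005]
ft_force: [-0.7, -0.2, -1.2]
gripper_width: 0.015
[0.47696833 0.22653873 0.21800446] tilt 0.006994899402495524 -0.007543087063743159 F [-0.73881382 -0.19740478 -1.19064544] yaw 38.787112396134916
slot outer [309.5 166.1] [322.7 166.2] inner [312.6 168.7] [319.6 168.7]
blade pred [316.3 173.7] [320.3 173.8]
164 [91, 89, 89, 87, 88, 91, 111, 115, 118, 119, 121, 123, 123, 119, 116, 118, 115, 115, 117, 117, 117, 118] [67, 65, 64, 62, 64, 68, 86, 91, 90, 93, 95, 96, 94, 93, 93, 94, 92, 89, 90, 90, 92, 92]
166 [92, 90, 87, 87, 85, 83, 84, 88, 109, 115, 118, 120, 116, 110, 107, 109, 112, 115, 117, 117, 118, 117] [65, 66, 63, 61, 61, 60, 59, 64, 85, 88, 91, 91, 88, 85, 86, 86, 86, 90, 88, 91, 91, 92]
168 [91, 89, 78, 70, 72, 70, 67, 73, 89, 89, 94, 89, 84, 85, 87, 99, 111, 114, 117, 116, 115, 118] [66, 64, 55, 47, 50, 48, 43, 52, 65, 63, 73, 68, 63, 65, 64, 77, 88, 90, 90, 92, 92, 93]
170 [92, 87, 80, 73, 70, 60, 67, 81, 80, 80, 76, 68, 74, 83, 85, 100, 111, 113, 119, 115, 118, 118] [66, 64, 55, 49, 48, 38, 32, 
[... 1389 characters left out ...]
, 90, 89, 87, 69, 64, 73, 87, 105, 113, 115, 118, 116, 117, 118] [67, 65, 57, 49, 46, 27, 4, 5, 5, 5, 9, 38, 38, 52, 64, 85, 89, 89, 91, 92, 92, 93]
188 [90, 87, 79, 73, 72, 76, 88, 90, 91, 90, 88, 71, 62, 65, 81, 106, 116, 116, 116, 117, 117, 118] [67, 64, 55, 50, 46, 28, 5, 4, 5, 5, 10, 37, 41, 45, 60, 81, 90, 89, 92, 91, 91, 92]
190 [91, 88, 79, 74, 72, 76, 91, 91, 91, 90, 88, 72, 68, 75, 81, 104, 114, 116, 116, 118, 119, 118] [67, 64, 56, 49, 45, 26, 3, 5, 4, 3, 8, 37, 45, 50, 59, 81, 90, 91, 92, 92, 91, 93]
192 [91, 88, 78, 72, 71, 75, 90, 89, 91, 91, 89, 71, 67, 73, 79, 97, 105, 117, 117, 117, 117, 118] [67, 65, 56, 49, 46, 26, 3, 4, 3, 3, 8, 35, 45, 51, 55, 73, 80, 92, 91, 92, 93, 91]
```

The blade is now centred across the slot (both at column 316.2) but its end stands about at the slot's end. I shift 2.5 mm along the slot and go down.

```bash
python3 -m crank '[{"grip":255,"dx":0.2,"dy":0.16,"dz":0,"spin":0},{"grip":255,"dx":0.2,"dy":0.16,"dz":-0.3,"spin":0},{"grip":255,"dx":0.2,"dy":0.16,"dz":-0.7,"spin":0},{"grip":255,"dx":0.2,"dy":0.16,"dz":-1.2,"spin":0},{"grip":255,"dx":0.2,"dy":0.16,"dz":-1.2,"spin":0}]'
```

```text
t: 23.9
eef_pos: [0.4787, 0.228, 0.2055]
tcp_rot: [0.002, -0.332, 0.943, -0.005]
ft_force: [0.0, -0.2, -0.5]
gripper_width: 0.0148
```

It is in the slot with no load. I continue down.

```bash
python3 -m crank '[{"grip":255,"dx":0,"dy":0,"dz":-0.8,"spin":0},{"grip":255,"dx":0,"dy":0,"dz":-1.6,"spin":0},{"grip":255,"dx":0,"dy":0,"dz":-2.4,"spin":0},{"grip":255,"dx":0,"dy":0,"dz":-2.4,"spin":0}]'; python3 -m crank '[{"grip":255,"dx":0,"dy":0,"dz":-0.8,"spin":0},{"grip":255,"dx":0,"dy":0,"dz":-1.6,"spin":0},{"grip":255,"dx":0,"dy":0,"dz":-2.2,"spin":0},{"grip":255,"dx":0,"dy":0,"dz":-2.2,"spin":0}]'
```

```text
t: 24.4
eef_pos: [0.4783, 0.2277, 0.1806]
tcp_rot: [0.001, -0.332, 0.943, -0.005]
ft_force: [0.1, 1.1, -1.6]
gripper_width: 0.0154
t: 24.9
eef_pos: [0.4781, 0.2275, 0.158]
tcp_rot: [0.0, -0.332, 0.943, -0.005]
ft_force: [0.0, 0.6, -0.9]
gripper_width: 0.0158
```

```bash
python3 -m crank '[{"grip":255,"dx":0,"dy":0,"dz":-0.2,"spin":0},{"grip":255,"dx":0,"dy":0,"dz":-0.4,"spin":0},{"grip":255,"dx":0,"dy":0,"dz":-0.5,"spin":0},{"grip":255,"dx":0,"dy":0,"dz":-0.5,"spin":0}]'
```

```text
t: 25.4
eef_pos: [0.4783, 0.2276, 0.1537]
tcp_rot: [0.001, -0.332, 0.943, -0.005]
ft_force: [-1.4, -0.5, 3.7]
gripper_width: 0.0155
```

Contact came at 0.154, as expected. I release, rise and check.

```bash
python3 -m crank '[{"grip":120,"dx":0,"dy":0,"dz":0,"spin":0},{"grip":120,"dx":0,"dy":0,"dz":0,"spin":0},{"grip":120,"dx":0,"dy":0,"dz":0,"spin":0},{"grip":120,"dx":0,"dy":0,"dz":0,"spin":0},{"grip":120,"dx":0,"dy":0,"dz":2,"spin":0},{"grip":120,"dx":0,"dy":0,"dz":5,"spin":0},{"grip":120,"dx":0,"dy":0,"dz":9,"spin":0},{"grip":120,"dx":0,"dy":0,"dz":13,"spin":0},{"grip":120,"dx":0,"dy":0,"dz":13,"spin":0}]'
python3 - <<'E'
from h import *
import pickle
C={n:capture(n) for n in("top","side","wrist")}
for n in C: save(C[n],n+"9"); pickle.dump(C[n],open(n+"9.pkl","wb"))
th=np.radians(38.8); d=np.array([np.cos(th),np.sin(th)])
def comp(c,m,zs,lab,a=60):
    for k in cv2.findContours(m.astype(np.uint8),0,1)[0]:
        if cv2.contourArea(k)<a: continue
        for z in zs: R=cv2.minAreaRect(np.array([onz(c,*p[0],z)[:2] for p in k],np.float32)); print(lab,z,np.round(R[0],4),np.round(R[1],4),round(R[2],1), cv2.boundingRect(k))
c=C["wrist"];h=cv2.cvtColor(c["color"],cv2.COLOR_RGB2HSV).astype(int); m=(h[...,1]>100)&(h[...,2]<105)&((h[...,0]<20)); 
comp(c,m,(.128,.185),"wrist dark",150)
c=C["side"];h=cv2.cvtColor(c["color"],cv2.COLOR_RGB2HSV).astype(int)
# expected vertical levels in side view
for nme,p in(("spat top",[.4777,.2243,.185]),("spat handle bottom",[.4777,.2243,.115]),("scr top -end",[*(np.array([.4432,.2688])-.05*d),.128]),("scr top +end",[*(np.array([.4432,.2688])+.05*d),.128])):
    print(nme,proj(c,[p])[0].round(1))
u,v=proj(c,[[.4777,.2243,.185]])[0].round().astype(int)
print("col up spat",[(int(y),c["color"][y,u].tolist()) for y in range(v-8,v+34,2)])
m=(h[...,1]>190)&(h[...,0]>5)&(h[...,0]<18)&(h[...,2]>90); m[:,:150]=0; m[:130]=0; m[220:]=0; m[:,260:]=0; comp(c,m,(.006,),"lid side",30)
# bystanders: image difference against the first pictures
for n in("top","side"):
    a=pickle.load(open(n+"0.pkl","rb"))
    D=np.abs(a["color"].astype(int)-C[n]["color"]).sum(2)
    B={"jar":[.642,-.027,.068],"mug":[.396,-.016,.04],"tin":[.722,.197,.055],"bowl":[.70,-.206,.02]}
    for k,p in B.items(): u,v=proj(a,[p])[0].astype(int); print(n,k,u,v,"changed",int((D[max(v-22,0):v+22,u-22:u+22]>90).sum()))
E
```

```text
t: 26.52
eef_pos: [0.4796, 0.2282, 0.2872]
tcp_rot: [0.004, -0.332, 0.943, -0.004]
ft_force: [-0.7, -0.2, -0.9]
gripper_width: 0.0453
wrist dark 0.128 [0.4401 0.2353] [0.0465 0.0156] 41.0 (339, 146, 16, 45)
wrist dark 0.185 [0.4366 0.2249] [0.0373 0.0125] 41.0 (339, 146, 16, 45)
wrist dark 0.128 [0.4426 0.2652] [0.0966 0.0227] 38.8 (355, 142, 25, 89)
wrist dark 0.185 [0.4386 0.2489] [0.0775 0.0182] 38.8 (355, 142, 25, 89)
spat top [259.6 108.8]
spat handle bottom [260.7 132.1]
scr top -end [233.6 129.5]
scr top +end [255.2 117.2]
col up spat [(101, [131, 99, 65]), (103, [127, 96, 62]), (105, [127, 97, 62]), (107, [80, 54, 35]), (109, [53, 29, 19]), (111, [25, 12, 6]), (113, [24, 15, 9]), (115, [24, 14, 8]), (117, [25, 14, 8]), (119, [24, 12, 7]), (121, [26, 14, 9]), (123, [27, 16, 11]), (125, [27, 17, 10]), (127, [27, 16, 11]), (129, [27, 14, 10]), (131, [26, 14, 10]), (133, [38, 37, 37]), (135, [47, 47, 47]), (137, [49, 49, 50]), (139, [48, 49, 47]), (141, [48, 48, 48])]
lid side 0.006 [0.3175 0.3467] [0.0789 0.0799] 38.2 (187, 148, 28, 15)
top jar 294 164 changed 0
top mug 292 259 changed 756
top tin 211 138 changed 0
top bowl 359 146 changed 0
side jar 349 180 changed 0
side mug 255 204 changed 244
side tin 343 142 changed 0
side bowl 401 230 changed 311
```

The spatula, scraper and lid all measure in place. The mug and bowl patches changed brightness, which is probably the arm's shadow and the removed tools, so I check those by template match.

```bash
python3 - <<'E'
from h import *
import pickle
def g(im): return cv2.Canny(cv2.cvtColor(im,cv2.COLOR_RGB2GRAY),40,100).astype(np.float32)
for n in("top","side"):
    a=pickle.load(open(n+"0.pkl","rb"));b=pickle.load(open(n+"9.pkl","rb"))
    for k,p,w in(("mug",[.396,-.016,.06],26),("bowl",[.70,-.206,.03],24)):
        u,v=proj(a,[p])[0].astype(int); T=g(a["color"])[v-w:v+w,u-w:u+w]; I=g(b["color"])[v-w-10:v+w+10,u-w-10:u+w+10]
        _,q,_,l=cv2.minMaxLoc(cv2.matchTemplate(cv2.GaussianBlur(I,(5,5),0),cv2.GaussianBlur(T,(5,5),0),cv2.TM_CCOEFF_NORMED)); print(n,k,"shift px",l[0]-10,l[1]-10,"score",round(q,2))
E
```

```text
top mug shift px 0 0 score 0.61
top bowl shift px 0 0 score 0.8
side mug shift px 0 0 score 0.69
side bowl shift px 0 0 score 0.76
```

```bash
python3 -c '
from h import *
print(r.hand_in()); print(r.state()["t"])'
```

```text
the job is handed in; nothing more can be done
None
the job is handed in; nothing more can be done
```

I laid the lid on the bare counter, put the scraper in the wide slot and the spatula in the narrow slot, and handed the job in about 27 s into the 72 s allowed. The hand-in gives no verdict.

**Last checks that passed**
- **Scraper:** it touched the slot floor at the expected height. The final wrist view puts it about 4 mm from my estimate of the slot centre (limit 8 mm) and in line with the slot at 38.8°.
- **Spatula:** it touched the floor at the expected height. The side view shows the handle's top and bottom edges where a fully seated spatula should have them. I did not measure its position along the slot again after letting go.
- **Lid:** it was seen flat with its knob up just before the scraper went in, and the last pictures place it at the same spot.
- **Robot:** the gripper is open and about 10 cm above the tools.

**What went wrong or disagreed**
- **Blocked insertion:** the first try with the spatula caught on the slot's edge with 36 N at the wrist. I raised it, measured again, moved it about 2–3 mm both across and along the slot, and it then went down without load.
- **Bystanders:** in the last pictures the areas around the mug and bowl looked different in brightness. An edge match showed no shift for either, though the mug's match scores were only moderate (0.61 and 0.69). The jar and the tin showed no change at all.

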